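Load the dose-tube caddy and hold it up level

ROBOT

A 7-joint arm with a two-finger parallel gripper is mounted at the origin on the work surface. World frame = base frame: x ahead of the robot, y to its left, z up, the work surface at z = 0. Lengths are in m, angles in rad, forces in N, time in s.
With the tool pointing down it reaches from about 0.4 to 0.875 m from the base axis. Payload 19.3 kg.
Tool frame: the origin (TCP) lies at the very end of the fingers, on their centre line; the grasp point (between the pads) lies 19 mm behind it; z points along the fingers, y is the direction in which the jaws open and shut (so a half turn about z gives the same grasp; the last joint's range is limited). The gripper opens to 85 mm and grips with 20 to 120 N. Pads are 22 mm wide; open, the fingers measure 114 mm over their backs; the gripper's body (76 mm by 85 mm) begins 54 mm behind the grasp point. The pads swing forward as they close: fully open they stand 13 mm farther back than shut.
Start: joints at [1.244, 0.521, -0.036, 1.599, 0.021, 1.021, -0.113], TCP at [0.159, -0.605, 0.231] pointing down, gripper open.
Joint ranges: [-2.91, 2.91], [-0.3, 2.13], [-1.5, 1.42], [0.17, 2.43], [-1.26, 4.41], [0.16, 1.93], [-2.52, 2.52]. Speed limits (rad/s): [1.89, 1.89, 2.39, 2.39, 3.01, 3.01, 3.01].

INTERFACE

Orientations are given as [roll, pitch, yaw] about the fixed x, y, z axes, in that order (R = Rz(yaw) Ry(pitch) Rx(roll)).
In Python, from workcell import bot, vision, job_done gives the robot as it stands.
- The arm moves only by the tool arm_command, never from a script. Its arguments are lists of equal length, an entry for each row: "gripper": the finger opening in cm, from 0 to 8.54; "slide": the shift along the tool's x, y, z in cm, a list of three; "turn": the turn, a rotation vector about the tool's x, y, z in degrees, a list of three. A call has 1 to 5 rows; each row is the pose to reach, as a shift and turn from the pose commanded when the call began, along the tool's axes at that moment; what a row does not reach only later rows make up. A row lasts 1/8 s, in which the tool goes at most 62.5 mm and 10.7 degrees, less where a joint would pass 70% of its speed; a pose out of reach is approached as far as the arm can. A call with a gripper value outside its range is refused whole. The fingers move at their own pace and stop on an object; "force" is the grip in N (left out, the last holds). Time passes only in rows, so rows that repeat a pose let the fingers close. It gives the time, the measured TCP pose, the force and the opening at its end, in the units of the state.
- bot.observe(): the state, without advancing time (a new reading comes with each control period).
- vision.grab_frame(name): name is "side" or "top"; returns the picture (480x640x3 uint8, blue, green, red); there is no depth.
- vision.camera_model(name): a dict with "mtx" (3x3 intrinsics, pixels), "T" (4x4, takes a point from camera to world coordinates). Camera axes: x right, y down, z forward; pixel columns grow to the right and rows downward; lengths in m; the calibration is good to about 2 mm. A picture is of the moment at which its call begins. camera_model takes no time and is no camera call.
- job_done(): hands the job in, once; it reports no verdict.
The state is a dict: "clock": time; "qpos": joint angles; "qd": joint speeds; "joint_efforts": joint torques, N m; "position": TCP position; "tool_rot": TCP orientation; "force": force on the tool from outside, world axes, zero at the start; "moment": the same for the moment, N m; "grip_width": finger opening in m.
Only numpy, scipy, OpenCV 4.12 (cv2) and the standard library are available. Lean on these libraries where they do the work, as an engineer would, in place of code of your own. Each camera call takes 0.05 s, during which the arm holds its last target. There are 200 camera calls.

TASK

Two coffee dose tubes stand loose on the counter: put the long one in the empty well of the caddy's low row and the short one in the empty well of its raised row, right down, so that all four lids come level. With both tubes let go and the caddy still standing on the counter, take the caddy by its handle bar, lift it straight up about 12 cm clear of the counter with all four tubes in it, and finish while holding it there, level and still. Do not shift or knock anything else on the counter.

Things in the scene. Friction and masses are not known exactly. Their poses are not given: they have to be found in the camera images.
- caddy_handle (a point): Centre of the caddy's flat aluminium handle bar, which runs along the caddy's x over its middle: 159 mm long, 14 mm thick (y), 20 mm tall; its centre 153 mm, its top 163 mm above the caddy's underside. Two end posts, 12 x 14 mm, at x = +-73.5 mm carry it. Axes: z the caddy's up, x along bar and rows, y across.
- well_long_free (a point): Centre of the floor of the empty well in the LOW row, for a long tube; axes as the caddy's. Wells are square, 42 mm inside, 35 mm deep, open at the top. This floor is 8 mm above the caddy's underside.
- well_short_free (a point): Centre of the floor of the empty well in the RAISED row, for a short tube; axes as the caddy's. 42 mm square, 35 mm deep. This floor is 38 mm above the caddy's underside.
- well_long_used (a point): Centre of the floor of the other well of the low row, already holding a long tube.
- well_short_used (a point): Centre of the floor of the other well of the raised row, already holding a short tube.
- long_b_mid (a point): Centre of the loose long dose tube: closed steel cylinder with black lid, 34 mm diameter, 120 mm tall in all (centre half-way up), about 0.1 kg, standing upright on the counter; z is its axis.
- short_b_mid (a point): Centre of the loose short dose tube: as the long one, 34 mm diameter, but 90 mm tall, about 0.08 kg, standing upright on the counter.
- long_a_mid (a point): Centre of the long tube (34 x 120 mm) that already stands in the low row.
- short_a_mid (a point): Centre of the short tube (34 x 90 mm) that already stands in the raised row. All seated tubes' lids come level, 128 mm above the caddy's underside.
- caddy: Loose wooden carrier, footprint 160 mm (x) by 180 mm (y), turned any way; about 0.36 kg empty, 0.7 kg loaded (give or take 30 percent). Origin: centre of its underside. Low row of two wells along y = +60 mm, raised row along y = -60 mm; the wells of a row are at x = +-37.5 mm. The wells' rims are 43 mm (low row) and 73 mm (raised row) above the underside.
- caddy_bar: The caddy's aluminium handle (bar and two posts), rigid with the caddy; origin as the caddy's.
- long_b: The loose long tube, origin at the centre of its underside.
- short_b: The loose short tube, origin at the centre of its underside.
- tamper: Bystander: steel tamper, 58 mm wide, 90 mm tall, loose; origin under its base.
- paper_cup: Bystander: paper cup, 84 mm wide at the rim, 100 mm tall, loose; origin under its base.
- pitcher: Bystander: large white mug with handle, 84 mm wide, 110 mm tall, loose; origin under its base.
- bowl: Bystander: white bowl, 116 mm wide, 65 mm tall, loose; origin under its base.
- cup: Bystander: small white mug, 72 mm wide, 60 mm tall, loose; origin under its base.
- spoon: Bystander: steel spoon, 160 mm long, lying flat, loose.

How it is judged:
By the outcome, as a careful person would: the job done as asked, in the order asked, and still so for the second after the job is handed in, while the arm keeps its last pose, push and grip.
It also fails if it takes over 67 s, if anything falls off the work surface, if the arm or the gripper's body presses on something with over 40 N, if the wrist force passes 120 N, or if a joint passes its speed limit or range.

## Working session

There is one attempt and no reset: what is moved stays moved. The work goes in short steps, Python scripts to look and compute and a tool call to move; the robot and the scene stay as the last step left them, time stands still between calls to the robot, and variables do not carry over. Pictures are saved under pics/ and viewed, about 8 in all and at most 12, crops included, and the job is handed in when it is done.

Besides the shell and the picture viewer there is one more tool, called after "Call:" as name(argument=value, ...), one argument or row to a line, values as JSON. arm_command: Moves the arm, as the interface text tells. Its arguments: {"type":"object","properties":{"gripper":{"type":"array","items":{"type":"number"}},"slide":{"type":"array","items":{"type":"array","items":{"type":"number"}}},"turn":{"type":"array","items":{"type":"array","items":{"type":"number"}}},"force":{"type":"number"}},"required":["gripper","slide","turn"]}

```bash
mkdir -p pics; python3 - <<'E'
from workcell import bot, vision
import cv2
for n in("side","top"):
    cv2.imwrite(f"pics/{n}0.png",vision.grab_frame(n)); m=vision.camera_model(n); print(n,m["mtx"].round(1).tolist(),m["T"].round(4).tolist())
s=bot.observe(); print(s["clock"],s["position"],s["tool_rot"],s["force"],s["grip_width"])
E
```

```text
side [[507.0, 0.0, 318.2], [0.0, 507.0, 243.7], [0.0, 0.0, 1.0]] [[0.9986, -0.0233, 0.0484, 0.571], [-0.0517, -0.6583, 0.751, -0.7904], [0.0143, -0.7524, -0.6586, 0.7937], [0.0, 0.0, 0.0, 1.0]]
top [[590.6, 0.0, 319.4], [0.0, 590.6, 238.2], [0.0, 0.0, 1.0]] [[-0.0038, -0.9975, 0.0705, 0.5178], [-1.0, 0.004, 0.002, 0.0247], [-0.0023, -0.0705, -0.9975, 1.2892], [0.0, 0.0, 0.0, 1.0]]
0.1 [ 0.15862671 -0.60422911  0.23081514] [-3.14061221e+00  8.04713686e-05  2.56779343e-01] [-0.43853741  0.60888314 -0.33754577] 0.08535344240505
```

View pics/top0.png

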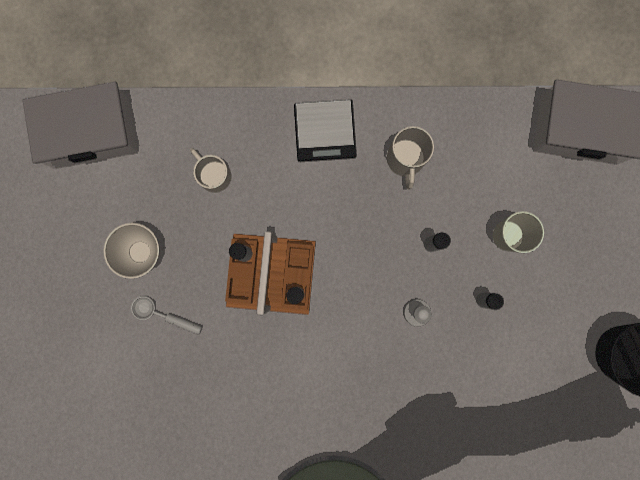

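View pics/side0.png

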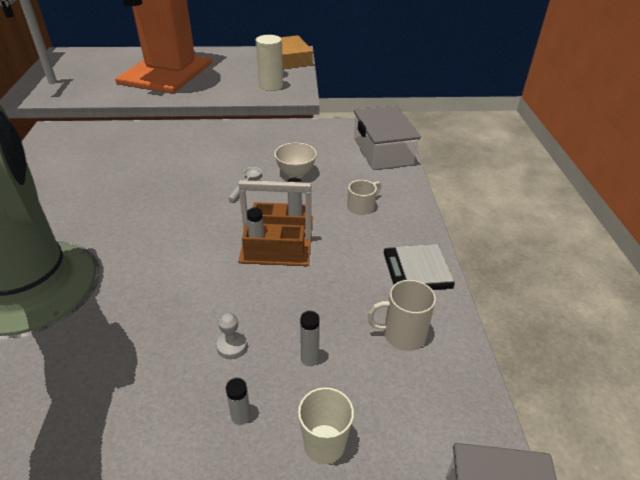

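The top view shows the caddy at about (270,273). The low row is on the left, with its free well near (240,290), and the raised row is on the right, with its free well near (299,257). The long tube's lid is at (441,241) and the short one's at (495,301). The side view agrees: the nearer row is the raised one, and the arm base is at the left.

```bash
cat >h.py <<'E'
import numpy as np, cv2
from workcell import bot, vision
from scipy.spatial.transform import Rotation as R
def ray(n,u,v,z):
    m=vision.camera_model(n); d=m["T"][:3,:3]@np.linalg.solve(m["mtx"],[u,v,1]); o=m["T"][:3,3]
    return o+d*(z-o[2])/d[2]
def proj(n,p):
    m=vision.camera_model(n); c=m["T"][:3,:3].T@(np.array(p)-m["T"][:3,3]); q=m["mtx"]@c; return q[:2]/q[2]
def blob(mask,seed,r=25):
    """contour nearest to seed within r"""
    cs,_=cv2.findContours(mask.astype(np.uint8),cv2.RETR_EXTERNAL,cv2.CHAIN_APPROX_NONE)
    cs=[c for c in cs if cv2.contourArea(c)>30]
    return min(cs,key=lambda c:np.hypot(*(np.array(cv2.minEnclosingCircle(c)[0])-seed)))
def go(x,y,z,yaw,pos=None):
    """cm slide in tool axes and z-turn deg from the present pose"""
    s=bot.observe(); p=s["position"]; Rt=R.from_euler("xyz",s["tool_rot"])
    d=Rt.inv().apply(np.array([x,y,z])-p)*100
    t=(Rt.inv()*R.from_euler("xyz",[np.pi,0,yaw])).as_rotvec(degrees=True)
    print("slide",d.round(2),"turn",t.round(2),"| t",round(s["clock"],2),"pos",p.round(4),"rot",np.round(s["tool_rot"],4),"w",round(s["grip_width"],4),"F",np.round(s["force"],1))
E
python3 - <<'E'
from h import *
a=cv2.imread("pics/top0.png"); b=cv2.imread("pics/side0.png")
for nm,st,ss,h in(("long",(441,241),(310,320),.12),("short",(495,301),(236,388),.09),("longA",(238,250),(294,184),.128),("shortA",(295,293),(255,215),.128)):
    c=blob(a.max(2)<38,st); (u,v),r=cv2.minEnclosingCircle(c)
    d=blob(b.max(2)<38,ss); x,y,w,hh=cv2.boundingRect(d)
    # side: lid top ellipse centre = column centre, w/2*sin(elev) below blob top
    (su,sv)=x+w/2-.5, y+.66*w/2
    print(nm,(round(u,1),round(v,1),round(r,1)),ray("top",u,v,h-.003)[:2].round(4),"side",(x,y,w,hh),ray("side",su,sv,h)[:2].round(4))
g=a.astype(int); m=(g.min(2)>130)&(g.max(2)-g.min(2)<25)
c=blob(m,(265,271)); rc=cv2.minAreaRect(c); bx=cv2.boxPoints(rc)
print(rc); print([ray("top",*p,.163)[:2].round(4).tolist() for p in bx], ray("top",*rc[0],.163)[:2].round(4))
hsv=cv2.cvtColor(a,cv2.COLOR_BGR2HSV); w=(hsv[...,1]>110)&(hsv[...,2]>50); w[:, :200]=0
ys,xs=np.nonzero(w); print("wood",xs.min(),xs.max(),ys.min(),ys.max())
cv2.imwrite("pics/c1.png",cv2.resize(a[215:335,205:335],None,fx=4.5,fy=4.5,interpolation=cv2.INTER_CUBIC))
E
```

```text
long (441.0, 240.6, 8.4) [ 0.5949 -0.2147] side (301, 312, 18, 18) [ 0.5955 -0.2161]
short (494.0, 301.0, 8.6) [ 0.4739 -0.3258] side (226, 379, 21, 21) [ 0.4742 -0.3265]
longA (237.2, 251.2, 8.8) [0.5749 0.1893] side (247, 208, 15, 14) [0.4881 0.0733]
shortA (294.8, 294.5, 8.2) [0.4894 0.0757] side (247, 208, 15, 14) [0.4881 0.0733]
((263.5594177246094, 272.9059753417969), (6.069726943969727, 82.2895736694336), 5.710593223571777)
[[0.4547, 0.1468], [0.6103, 0.1317], [0.6091, 0.1201], [0.4535, 0.1353]] [0.5316 0.1335]
wood 225 314 234 313
```

View pics/c1.png

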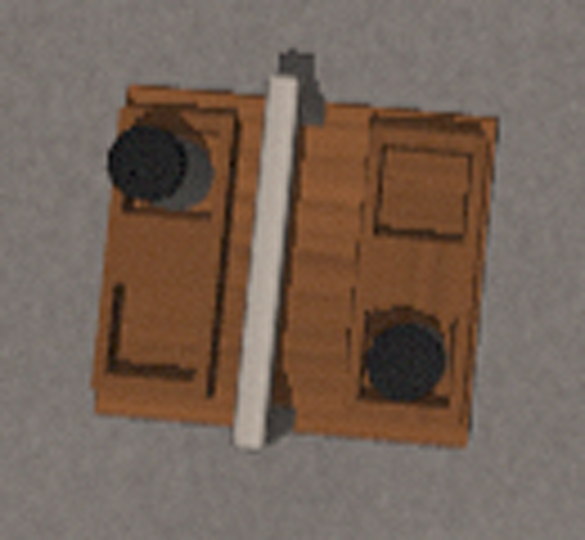

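```bash
python3 - <<'E'
from h import *
for z,u in((.038,(299.4,257.2)),):print(ray("top",*u,z))
print(proj("top",[.5003,.1966,.043]),proj("top",[.5631,.0698,.073]))
go(.595,-.2155,.24,-.098)
E
```

```text
[0.56601537 0.06970558 0.038     ]
[239.03201903 288.58234578] [298.74384741 257.96312156]
slide [ 52.08 -26.52  -0.9 ] turn [-5.000e-02  1.000e-02  2.033e+01] | t 0.1 pos [ 0.1586 -0.6042  0.2308] rot [-3.1406e+00  1.0000e-04  2.5680e-01] w 0.0854 F [-0.4  0.6 -0.3]
```

Call:
arm_command(
  gripper=[8.5, 8.5, 8.5, 8.5, 8.5],
  slide=[
    [4, -2, 0],
    [9, -4.5, 0],
    [14, -7, 0],
    [19, -9.6, 0],
    [24, -12.2, 0],
  ],
  turn=[
    [0, 0, 0],
    [0, 0, 0],
    [0, 0, 0],
    [0, 0, 0],
    [0, 0, 0],
  ],
  force=40,
)

```text
clock: 0.72
position: [0.3609, -0.4241, 0.2312]
tool_rot: [-3.141, 0.0, 0.257]
force: [0.4, 0.0, -0.7]
grip_width: 0.0852
```

Call:
arm_command(
  gripper=[8.5, 8.5, 8.5, 8.5, 8.5],
  slide=[
    [5, -2.5, 0],
    [10, -5, 0],
    [15, -7.5, 0],
    [20, -10.2, 0],
    [24, -12.2, 0],
  ],
  turn=[
    [0, 0, 4],
    [0, 0, 8],
    [0, 0, 12],
    [0, 0, 16],
    [0, 0, 20.3],
  ],
)

```text
clock: 1.35
position: [0.5624, -0.2445, 0.231]
tool_rot: [-3.141, 0.0, -0.099]
force: [0.7, -1.0, -0.2]
grip_width: 0.0852
```

```bash
python3 - <<'E'
from h import *
go(.595,-.2155,.24,-.098)
E
```

```text
slide [ 2.96 -3.21 -0.9 ] turn [-0.03  0.02 -0.03] | t 1.35 pos [ 0.5624 -0.2445  0.231 ] rot [-3.1411e+00  3.0000e-04 -9.8600e-02] w 0.0852 F [ 0.7 -1.  -0.2]
```

Call:
arm_command(
  gripper=[8.5, 8.5, 8.5, 8.5, 8.5],
  slide=[
    [2.96, -3.2, 0],
    [2.96, -3.2, 4.5],
    [2.96, -3.2, 9],
    [2.96, -3.2, 13],
    [2.96, -3.2, 14.6],
  ],
  turn=[
    [0, 0, 0],
    [0, 0, 0],
    [0, 0, 0],
    [0, 0, 0],
    [0, 0, 0],
  ],
)

```text
clock: 1.98
position: [0.5925, -0.2172, 0.083]
tool_rot: [-3.141, 0.003, -0.097]
force: [-0.2, 0.1, -0.6]
grip_width: 0.0849
```

Call:
arm_command(
  gripper=[5, 3, 2.5, 2.5, 2.5],
  slide=[
    [0, 0, 0],
    [0, 0, 0],
    [0, 0, 0],
    [0, 0, 0],
    [0, 0, 0],
  ],
  turn=[
    [0, 0, 0],
    [0, 0, 0],
    [0, 0, 0],
    [0, 0, 0],
    [0, 0, 0],
  ],
)

```text
clock: 2.6
position: [0.5945, -0.2175, 0.0868]
tool_rot: [3.142, -0.002, -0.097]
force: [-0.7, 0.8, 6.8]
grip_width: 0.0334
```

```bash
python3 - <<'E'
from h import *
go(.595,-.2155,.29,-.098)
cv2.imwrite("pics/s1.png",vision.grab_frame("side")[230:430,180:440])
E
```

```text
slide [  0.08  -0.21 -20.32] turn [ 0.   -0.13  0.03] | t 2.6 pos [ 0.5945 -0.2175  0.0868] rot [ 3.1416e+00 -2.2000e-03 -9.7400e-02] w 0.0334 F [-0.7  0.8  6.8]
```

View pics/s1.png

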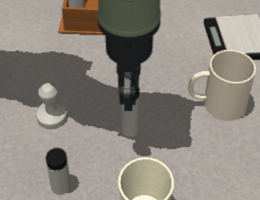

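The tube is gripped (33.4 mm), and the fingers sit around the lid. Next I lift and traverse.

Call:
arm_command(
  gripper=[2.5, 2.5, 2.5, 2.5, 2.5],
  slide=[
    [0, 0, -2],
    [0, 0, -6.5],
    [0, 0, -12],
    [0, 0, -17],
    [0, 0, -20.3],
  ],
  turn=[
    [0, 0, 0],
    [0, 0, 0],
    [0, 0, 0],
    [0, 0, 0],
    [0, 0, 0],
  ],
)

```text
clock: 3.28
position: [0.5937, -0.2179, 0.2928]
tool_rot: [3.141, -0.004, -0.098]
force: [-0.6, 0.1, -2.3]
grip_width: 0.0331
```

```bash
python3 - <<'E'
from h import *
go(.5003,.1966,.29,-.098)
E
```

```text
slide [-13.35 -40.33   0.2 ] turn [ 0.04 -0.21  0.01] | t 3.27 pos [ 0.5937 -0.2179  0.2928] rot [ 3.1409 -0.0036 -0.0978] w 0.0331 F [-0.6  0.1 -2.3]
```

Call:
arm_command(
  gripper=[2.5, 2.5, 2.5, 2.5, 2.5],
  slide=[
    [-1, -3, 0],
    [-2.5, -7.5, 0],
    [-4, -12, 0],
    [-5.5, -16.5, 0],
    [-6.7, -20.2, 0],
  ],
  turn=[
    [0, 0, 0],
    [0, 0, 0],
    [0, 0, 0],
    [0, 0, 0],
    [0, 0, 0],
  ],
)

```text
clock: 3.9
position: [0.5459, -0.0084, 0.2901]
tool_rot: [-3.141, -0.002, -0.097]
force: [-0.9, -0.9, -1.2]
grip_width: 0.033
```

Call:
arm_command(
  gripper=[2.5, 2.5, 2.5, 2.5, 2.5],
  slide=[
    [-1.5, -4.5, 0],
    [-3, -9, 0],
    [-4.5, -13.5, 0],
    [-6, -18, 0],
    [-6.7, -20.1, 0],
  ],
  turn=[
    [0, 0, 0],
    [0, 0, 0],
    [0, 0, 0],
    [0, 0, 0],
    [0, 0, 0],
  ],
)

```text
clock: 4.53
position: [0.4985, 0.199, 0.29]
tool_rot: [-3.141, -0.001, -0.095]
force: [0.5, -0.6, -1.4]
grip_width: 0.0332
```

Call:
arm_command(
  gripper=[2.5, 2.5],
  slide=[
    [0, 0, 0],
    [0, 0, 0],
  ],
  turn=[
    [0, 0, 0],
    [0, 0, 0],
  ],
)

```text
clock: 4.78
position: [0.4997, 0.1957, 0.2892]
tool_rot: [3.142, -0.001, -0.098]
force: [1.4, -0.1, -1.6]
grip_width: 0.033
```

```bash
python3 - <<'E'
from h import *
go(.5003,.1966,.15,-.098)
cv2.imwrite("pics/s2.png",cv2.resize(vision.grab_frame("side")[100:280,180:380],None,fx=3,fy=3))
E
```

```text
slide [ 0.04 -0.1  13.92] turn [ 0.   -0.06 -0.02] | t 4.78 pos [0.4997 0.1957 0.2892] rot [ 3.1415e+00 -1.1000e-03 -9.8300e-02] w 0.033 F [ 1.4 -0.1 -1.6]
```

View pics/s2.png

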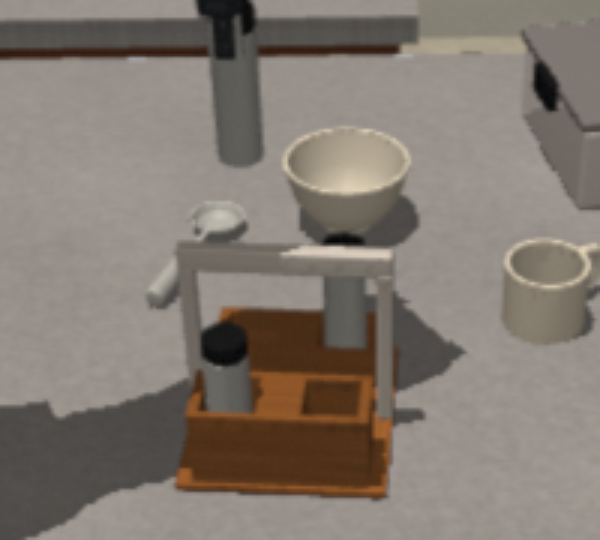

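The long tube hangs upright above the low row, with its bottom rim at about full-picture (260,152). The caddy is undisturbed.

```bash
python3 - <<'E'
from h import *
a=vision.grab_frame("side"); 
print(proj("side",[.4997,.1957,.2024]),proj("side",[.4997,.1957,.25]))
g=a[146].astype(int); print(a[140,244:274].max(1)); print(a[147,244:274].max(1)); print(a[138:162,260].max(1))
print(proj("side",[.4997+.0169-.0009,.1957,.225]),proj("side",[.4997-.017,.1957,.225]), proj("side",[.4997,.1957-.017,.2024]))
E
```

```text
[259.33647067 152.54895652] [257.96873269 133.35941683]
[152 151 151 152 152 152 151 132  87  86  92  91  94  95  95  96  96  96
  94  91  87  83  87 120 149 151 153 152 152 150]
[149 149 147 149 149 150 149 136 104  87  89  93  94  95  94  96  95  95
  95  92  89  84  81 113 153 154 152 152 153 152]
[ 96  95  96  97  95  96  96  95  96  95  96  96  95  95  96  95  95 110
 145 154 155 154 152 152]
[266.01991865 143.47261539] [250.90460307 143.67959652] [259.06257776 156.59838662]
```

Call:
arm_command(
  gripper=[2.5, 2.5, 2.5, 2.5, 2.5],
  slide=[
    [0, -0.1, 3],
    [0, -0.1, 7.5],
    [0, -0.1, 11.5],
    [0, -0.1, 14],
    [0, -0.1, 14.5],
  ],
  turn=[
    [0, 0, 0],
    [0, 0, 0],
    [0, 0, 0],
    [0, 0, 0],
    [0, 0, 0],
  ],
)

```text
clock: 5.5
position: [0.4992, 0.1965, 0.1423]
tool_rot: [3.14, 0.002, -0.098]
force: [-0.0, 0.3, -1.2]
grip_width: 0.0328
```

Call:
arm_command(
  gripper=[2.5, 2.5, 2.5, 2.5],
  slide=[
    [0, 0, 0],
    [0, 0, 0.5],
    [0, 0, 1.2],
    [0, 0, 2],
  ],
  turn=[
    [0, 0, 0],
    [0, 0, 0],
    [0, 0, 0],
    [0, 0, 0],
  ],
)

```text
clock: 6.0
position: [0.4997, 0.1975, 0.1231]
tool_rot: [-3.141, -0.0, -0.098]
force: [-0.7, -0.2, -0.5]
grip_width: 0.033
```

```bash
python3 - <<'E'
from h import *
go(.5003,.1966,.0948,-.098)
E
```

```text
slide [0.07 0.08 2.83] turn [-0.01 -0.02  0.02] | t 6.0 pos [0.4997 0.1975 0.1231] rot [-3.1414e+00 -4.0000e-04 -9.7600e-02] w 0.033 F [-0.7 -0.2 -0.5]
```

Call:
arm_command(
  gripper=[2.5, 2.5, 2.5, 2.5, 2.5],
  slide=[
    [0, 0, 0.8],
    [0, 0, 1.6],
    [0, 0, 2.2],
    [0, 0, 2.7],
    [0, 0, 2.8],
  ],
  turn=[
    [0, 0, 0],
    [0, 0, 0],
    [0, 0, 0],
    [0, 0, 0],
    [0, 0, 0],
  ],
)

```text
clock: 6.62
position: [0.4999, 0.1987, 0.0954]
tool_rot: [-3.14, -0.001, -0.097]
force: [-1.4, 7.0, 9.1]
grip_width: 0.0328
```

Call:
arm_command(
  gripper=[2.5, 2.5],
  slide=[
    [0, 0, 0],
    [0, 0, 0],
  ],
  turn=[
    [0, 0, 0],
    [0, 0, 0],
  ],
)

```text
clock: 6.88
position: [0.4999, 0.1985, 0.0956]
tool_rot: [-3.14, -0.001, -0.097]
force: [0.1, 5.1, 3.0]
grip_width: 0.0329
```

Call:
arm_command(
  gripper=[4, 5, 5, 5],
  slide=[
    [0, 0, 0],
    [0, 0, 0],
    [0, 0, 0],
    [0, 0, 0],
  ],
  turn=[
    [0, 0, 0],
    [0, 0, 0],
    [0, 0, 0],
    [0, 0, 0],
  ],
)

```text
clock: 7.38
position: [0.4996, 0.1975, 0.0953]
tool_rot: [-3.141, -0.0, -0.098]
force: [0.0, 4.0, 1.0]
grip_width: 0.0501
```

Call:
arm_command(
  gripper=[5, 5, 5, 5, 5],
  slide=[
    [0, 0, -1],
    [0, 0, -4],
    [0, 0, -9],
    [0, 0, -14],
    [0, 0, -18],
  ],
  turn=[
    [0, 0, 0],
    [0, 0, 0],
    [0, 0, 0],
    [0, 0, 0],
    [0, 0, 0],
  ],
)

```text
clock: 8.0
position: [0.4995, 0.1969, 0.278]
tool_rot: [-3.141, -0.001, -0.098]
force: [0.8, 0.6, 0.3]
grip_width: 0.05
```

```bash
python3 - <<'E'
from h import *
go(.474,-.326,.27,-.098)
E
```

```text
slide [ 2.58 52.29  0.79] turn [-0.01 -0.06 -0.01] | t 8.0 pos [0.4995 0.1969 0.278 ] rot [-3.1414e+00 -1.1000e-03 -9.8100e-02] w 0.05 F [0.8 0.6 0.3]
```

The measured +y force at the bottom suggests the gripper brushed the bar. For the short tube I'll use jaws along the row (yaw turned by 90°) and re-measure the caddy on the way.

Call:
arm_command(
  gripper=[5, 6, 8.5, 8.5, 8.5],
  slide=[
    [0.3, 4, 0],
    [0.5, 9.5, 0],
    [0.8, 15, 0],
    [1, 20.5, 0],
    [1.3, 26, 0],
  ],
  turn=[
    [0, 0, 0],
    [0, 0, 0],
    [0, 0, 0],
    [0, 0, 0],
    [0, 0, 0],
  ],
)

```text
clock: 8.62
position: [0.4865, -0.0647, 0.276]
tool_rot: [3.141, -0.0, -0.098]
force: [0.7, 0.4, 0.4]
grip_width: 0.0848
```

Call:
arm_command(
  gripper=[8.5, 8.5, 8.5, 8.5, 8.5],
  slide=[
    [0.3, 5.3, 0],
    [0.5, 10.6, 0],
    [0.8, 16, 0],
    [1, 21.5, 0],
    [1.3, 26.3, 0],
  ],
  turn=[
    [0, 0, 0],
    [0, 0, 0],
    [0, 0, 0],
    [0, 0, 0],
    [0, 0, 0],
  ],
)

```text
clock: 9.25
position: [0.4735, -0.3278, 0.2759]
tool_rot: [3.141, 0.0, -0.099]
force: [0.7, -0.1, -0.2]
grip_width: 0.0851
```

```bash
python3 - <<'E'
from h import *
go(.474,-.326,.20,-.098); print(bot.observe()["qpos"].round(2) if hasattr(bot.observe()["qpos"],"round") else bot.observe()["qpos"])
a=vision.grab_frame("top");b=vision.grab_frame("side"); cv2.imwrite("pics/top2.png",a); cv2.imwrite("pics/side2.png",b)
g=a.astype(int); m=(g.min(2)>130)&(g.max(2)-g.min(2)<25)
c=blob(m,(265,271)); rc=cv2.minAreaRect(c); print(rc, ray("top",*rc[0],.163)[:2].round(4))
for st in((238,250),(236,293),(295,293)):
    c=blob(a.max(2)<38,st); (u,v),r=cv2.minEnclosingCircle(c); print((u,v,r),ray("top",u,v,.125)[:2].round(4))
cv2.imwrite("pics/c2.png",np.hstack([cv2.resize(a[215:335,205:335],(390,360)),cv2.resize(b[160:280,220:340],(360,360))]))
E
```

```text
slide [ 0.04 -0.19  7.59] turn [ 0.01  0.01 -0.04] | t 9.25 pos [ 0.4735 -0.3278  0.2759] rot [ 3.1414e+00  2.0000e-04 -9.8700e-02] w 0.0851 F [ 0.7 -0.1 -0.2]
[ 0.49  0.4   0.01  1.68 -0.    1.06 -1.16]
((266.5997619628906, 274.0367126464844), (6.253596305847168, 82.0911865234375), 3.5035319328308105) [0.5294 0.1277]
(239.4705810546875, 253.0, 8.529519081115723) [0.5714 0.1848]
(235.5, 291.0, 8.558721542358398) [0.4967 0.1922]
(235.5, 291.0, 8.558721542358398) [0.4967 0.1922]
```

View pics/c2.png

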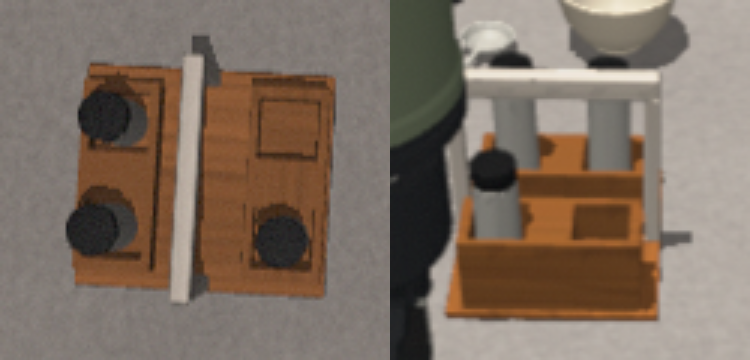

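The caddy slid about 6 mm and turned about 2°: its bar centre is now (0.529,0.128). The long tube is seated, with its lid at (236,291) and level with its neighbour's. Targets are updated accordingly. Now I grasp the short tube.

Call:
arm_command(
  gripper=[8.5, 8.5, 8.5, 8.5, 8.5],
  slide=[
    [0, -0.15, 5],
    [0, -0.15, 10],
    [0, -0.15, 15],
    [0, -0.15, 19.5],
    [0, -0.15, 21.7],
  ],
  turn=[
    [0, 0, 0],
    [0, 0, 0],
    [0, 0, 0],
    [0, 0, 0],
    [0, 0, 0],
  ],
)

```text
clock: 9.98
position: [0.4735, -0.3235, 0.0565]
tool_rot: [-3.14, 0.003, -0.098]
force: [0.8, -0.6, 0.7]
grip_width: 0.0849
```

Call:
arm_command(
  gripper=[5, 3, 2.5, 2.5, 2.5],
  slide=[
    [0, 0, 0],
    [0, 0, 0],
    [0, 0, 0],
    [0, 0, 0],
    [0, 0, 0],
  ],
  turn=[
    [0, 0, 0],
    [0, 0, 0],
    [0, 0, 0],
    [0, 0, 0],
    [0, 0, 0],
  ],
)

```text
clock: 10.6
position: [0.4754, -0.3247, 0.0597]
tool_rot: [3.14, -0.002, -0.098]
force: [-0.3, -0.1, 8.4]
grip_width: 0.0328
```

```bash
python3 - <<'E'
from h import *
go(.474,-.326,.25,-.098)
a=cv2.imread("pics/top2.png")
print(ray("side",290.3,233.8,.073),ray("top",301.7,257.3,.038))
m=a.max(2)<38; m[:,:270]=0; m[:,330:]=0
(u,v),r=cv2.minEnclosingCircle(blob(m,(298,295))); print((u,v,r),ray("top",u,v,.125))
E
```

```text
slide [ -0.08   0.16 -19.03] turn [ 0.06 -0.12  0.01] | t 10.6 pos [ 0.4754 -0.3247  0.0597] rot [ 3.1405e+00 -2.1000e-03 -9.7800e-02] w 0.0328 F [-0.3 -0.1  8.4]
[0.56424287 0.06682089 0.073     ] [0.56578433 0.06483166 0.038     ]
(311.5, 131.0, 32.17539978027344) [0.81525767 0.04198648 0.125     ]
```

Call:
arm_command(
  gripper=[2.5, 2.5, 2.5, 2.5, 2.5],
  slide=[
    [0, 0, -2],
    [0, 0, -6.5],
    [0, 0, -12],
    [0, 0, -16],
    [0, 0, -18],
  ],
  turn=[
    [0, 0, 0],
    [0, 0, 0],
    [0, 0, 0],
    [0, 0, 0],
    [0, 0, 0],
  ],
)

```text
clock: 11.22
position: [0.4751, -0.3244, 0.2415]
tool_rot: [3.14, -0.003, -0.098]
force: [0.5, -0.8, -0.8]
grip_width: 0.033
```

```bash
python3 - <<'E'
from h import *
go(.5645,.0658,.24,1.511)
E
```

```text
slide [  5.09 -39.7    0.11] turn [ 2.200e-01 -8.000e-02 -9.217e+01] | t 11.22 pos [ 0.4751 -0.3244  0.2415] rot [ 3.1402 -0.0033 -0.0977] w 0.033 F [ 0.5 -0.8 -0.8]
```

Call:
arm_command(
  gripper=[2.5, 2.5, 2.5, 2.5, 2.5],
  slide=[
    [0.5, -3, 0],
    [1, -7.5, 0],
    [1.5, -12, 0],
    [2, -16.5, 0],
    [2.5, -20, 0],
  ],
  turn=[
    [0, 0, -8],
    [0, 0, -17],
    [0, 0, -27],
    [0, 0, -37],
    [0, 0, -46],
  ],
)

```text
clock: 11.85
position: [0.5192, -0.1256, 0.2392]
tool_rot: [3.141, -0.001, 0.712]
force: [0.3, -0.2, -1.5]
grip_width: 0.033
```

```bash
python3 - <<'E'
from h import *
go(.5645,.0658,.24,1.511)
E
```

```text
slide [ 15.93 -11.54  -0.08] turn [ 6.000e-02 -2.000e-02 -4.579e+01] | t 11.85 pos [ 0.5192 -0.1256  0.2392] rot [ 3.1407e+00 -7.0000e-04  7.1170e-01] w 0.033 F [ 0.3 -0.2 -1.5]
```

Call:
arm_command(
  gripper=[2.5, 2.5, 2.5, 2.5, 2.5],
  slide=[
    [3.5, -2.5, 0],
    [7, -5, 0],
    [10.5, -7.6, 0],
    [13.8, -10, 0],
    [15.9, -11.5, 0],
  ],
  turn=[
    [0, 0, -9.5],
    [0, 0, -19],
    [0, 0, -28.5],
    [0, 0, -38],
    [0, 0, -46],
  ],
)

```text
clock: 12.48
position: [0.5657, 0.0652, 0.2391]
tool_rot: [3.141, -0.0, 1.515]
force: [0.2, -0.9, -1.1]
grip_width: 0.0327
```

Call:
arm_command(
  gripper=[2.5, 2.5],
  slide=[
    [0, 0, 0],
    [0, 0, 0],
  ],
  turn=[
    [0, 0, 0],
    [0, 0, 0],
  ],
)

```text
clock: 12.72
position: [0.5654, 0.0623, 0.2386]
tool_rot: [3.141, 0.001, 1.506]
force: [-1.2, -0.5, 0.2]
grip_width: 0.033
```

```bash
python3 - <<'E'
from h import *
go(.5645,.0658,.0977,1.511)
s=bot.observe()["position"]; b=vision.grab_frame("side"); cv2.imwrite("pics/s3.png",cv2.resize(b[110:290,200:380],None,fx=3,fy=3))
print(proj("side",[s[0],s[1],s[2]-.0597]),proj("side",[s[0],s[1],s[2]-.03]))
E
```

```text
slide [ 0.35 -0.12 14.09] turn [ 0.02  0.04 -0.29] | t 12.72 pos [0.5654 0.0623 0.2386] rot [3.1413e+00 6.0000e-04 1.5060e+00] w 0.033 F [-1.2 -0.5  0.2]
[289.77334865 195.86140595] [289.44247346 183.90024641]
```

View pics/s3.png

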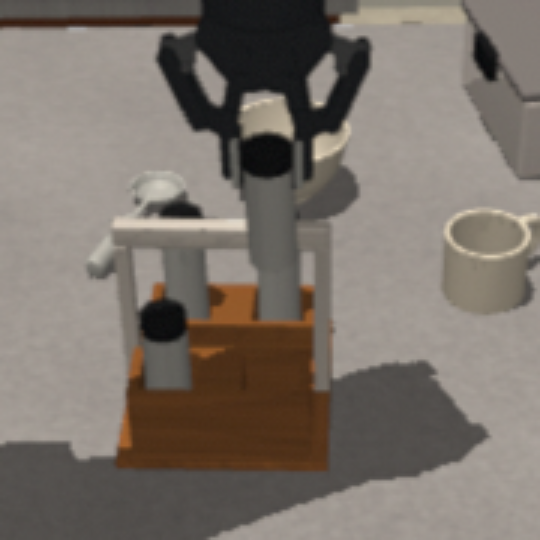

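The short tube hangs upright over the raised row's free well, with its bottom at about (290,197) as predicted. The flared finger links now run along the row, clear of the bar.

Call:
arm_command(
  gripper=[2.5, 2.5, 2.5, 2.5, 2.5],
  slide=[
    [0.35, -0.1, 3],
    [0.35, -0.1, 6.5],
    [0.35, -0.1, 9],
    [0.35, -0.1, 10],
    [0.35, -0.1, 10],
  ],
  turn=[
    [0, 0, 0],
    [0, 0, 0],
    [0, 0, 0],
    [0, 0, 0],
    [0, 0, 0],
  ],
)

```text
clock: 13.4
position: [0.5647, 0.0663, 0.1384]
tool_rot: [-3.141, 0.0, 1.507]
force: [-0.3, 0.0, 0.1]
grip_width: 0.0329
```

Call:
arm_command(
  gripper=[2.5, 2.5, 2.5],
  slide=[
    [0, 0, 0.5],
    [0, 0, 1],
    [0, 0, 1.5],
  ],
  turn=[
    [0, 0, 0],
    [0, 0, 0],
    [0, 0, 0],
  ],
)

```text
clock: 13.78
position: [0.5649, 0.0667, 0.1233]
tool_rot: [3.141, -0.0, 1.508]
force: [0.6, 0.2, -0.4]
grip_width: 0.033
```

```bash
python3 - <<'E'
from h import *
go(.5645,.0658,.0977,1.511)
E
```

```text
slide [-0.09 -0.04  2.56] turn [ 0.03 -0.   -0.17] | t 13.78 pos [0.5649 0.0667 0.1233] rot [ 3.1412 -0.      1.508 ] w 0.033 F [ 0.6  0.2 -0.4]
```

Below the rim with no contact; continue to the floor.

Call:
arm_command(
  gripper=[2.5, 2.5, 2.5, 2.5, 2.5],
  slide=[
    [0, 0, 0.8],
    [0, 0, 1.6],
    [0, 0, 2.2],
    [0, 0, 2.6],
    [0, 0, 2.6],
  ],
  turn=[
    [0, 0, 0],
    [0, 0, 0],
    [0, 0, 0],
    [0, 0, 0],
    [0, 0, 0],
  ],
)

```text
clock: 14.4
position: [0.565, 0.0668, 0.0972]
tool_rot: [3.141, -0.0, 1.508]
force: [-0.4, -0.4, -0.9]
grip_width: 0.0329
```

Call:
arm_command(
  gripper=[4, 4.6, 4.6, 4.6],
  slide=[
    [0, 0, 0],
    [0, 0, 0],
    [0, 0, 0],
    [0, 0, 0],
  ],
  turn=[
    [0, 0, 0],
    [0, 0, 0],
    [0, 0, 0],
    [0, 0, 0],
  ],
)

```text
clock: 14.9
position: [0.5648, 0.0668, 0.0973]
tool_rot: [3.142, -0.0, 1.508]
force: [-0.1, -0.4, 0.6]
grip_width: 0.0458
```

Call:
arm_command(
  gripper=[4.6, 4.6, 4.6, 4.6, 4.6],
  slide=[
    [0, 0, -1],
    [0, 0, -4],
    [0, 0, -9],
    [0, 0, -13],
    [0, 0, -15],
  ],
  turn=[
    [0, 0, 0],
    [0, 0, 0],
    [0, 0, 0],
    [0, 0, 0],
    [0, 0, 0],
  ],
)

```text
clock: 15.52
position: [0.5652, 0.0669, 0.2503]
tool_rot: [3.139, -0.001, 1.508]
force: [-0.2, 0.5, -0.6]
grip_width: 0.0458
```

```bash
python3 - <<'E'
from h import *
go(.5294,.1277,.25,-.06)
E
```

```text
slide [ 5.84 -3.96  0.02] turn [ 0.11 -0.16 89.85] | t 15.53 pos [0.5652 0.0669 0.2503] rot [ 3.1386e+00 -6.0000e-04  1.5082e+00] w 0.0458 F [-0.2  0.5 -0.6]
```

Call:
arm_command(
  gripper=[4.6, 4.6, 5, 5, 5],
  slide=[
    [-4, 0, 0],
    [-8, 0, 0],
    [-13, 0, 0],
    [-17, 0, 0],
    [-20, 0, 0],
  ],
  turn=[
    [0, 0, 8],
    [0, 0, 17],
    [0, 0, 26],
    [0, 0, 35],
    [0, 0, 44.8],
  ],
)

```text
clock: 16.15
position: [0.5519, -0.1347, 0.2481]
tool_rot: [3.141, -0.0, 0.72]
force: [0.6, 0.6, 0.7]
grip_width: 0.0499
```

Call:
arm_command(
  gripper=[5, 5, 5, 5, 5],
  slide=[
    [0, 0, 0],
    [0, 0, 0],
    [0, 0, 0],
    [0, 0, 0],
    [0, 0, 0],
  ],
  turn=[
    [0, 0, 9],
    [0, 0, 18],
    [0, 0, 27],
    [0, 0, 36],
    [0, 0, 45],
  ],
)

```text
clock: 16.77
position: [0.5522, -0.1327, 0.248]
tool_rot: [-3.141, -0.001, -0.064]
force: [-1.1, 0.2, 0.5]
grip_width: 0.0498
```

```bash
python3 - <<'E'
from h import *
a=vision.grab_frame("top");b=vision.grab_frame("side"); cv2.imwrite("pics/top4.png",a); cv2.imwrite("pics/side4.png",b)
g=a.astype(int); m=(g.min(2)>130)&(g.max(2)-g.min(2)<25)
c=blob(m,(266,273)); rc=cv2.minAreaRect(c); bx=cv2.boxPoints(rc); p=ray("top",*rc[0],.163)
print(rc,p[:2].round(4),[ray("top",*q,.163)[:2].round(4).tolist() for q in bx])
go(p[0],p[1],.25,-.06)
cv2.imwrite("pics/c4.png",np.hstack([cv2.resize(a[215:335,205:335],(390,360)),cv2.resize(b[160:280,220:340],(360,360))]))
E
```

```text
((266.63671875, 274.1001892089844), (6.375816345214844, 82.21340942382812), 3.5035314559936523) [0.5293 0.1276] [[0.4521, 0.1382], [0.608, 0.1291], [0.6072, 0.1169], [0.4513, 0.1262]]
slide [ -3.89 -25.83  -0.2 ] turn [-0.01 -0.03 -0.07] | t 16.88 pos [ 0.5523 -0.1326  0.248 ] rot [-3.1414e+00 -5.0000e-04 -6.1200e-02] w 0.0499 F [-1.2 -0.7 -0.3]
```

View pics/c4.png

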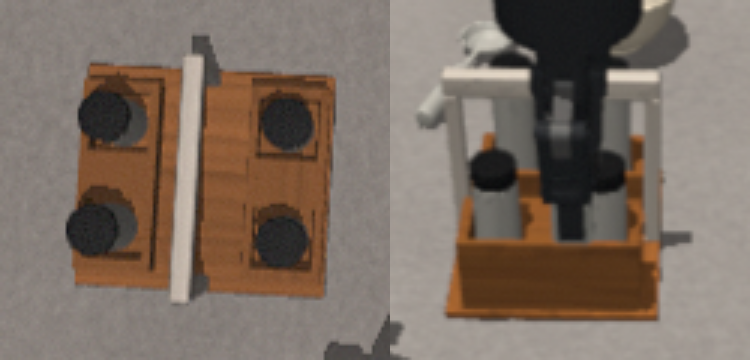

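All four lids are level at 128 mm: in the top view at (83,115), (93,230), (287,123) and (280,242) of the crop. The caddy has not moved since the last measurement. Now I grasp the bar.

Call:
arm_command(
  gripper=[5, 5, 5, 5, 5],
  slide=[
    [-0.7, -4.5, 0],
    [-1.5, -10, 0],
    [-2.3, -15.5, 0],
    [-3.1, -21, 0],
    [-3.9, -25.7, 0],
  ],
  turn=[
    [0, 0, 0],
    [0, 0, 0],
    [0, 0, 0],
    [0, 0, 0],
    [0, 0, 0],
  ],
)

```text
clock: 17.5
position: [0.5281, 0.1282, 0.2479]
tool_rot: [-3.141, -0.001, -0.054]
force: [0.4, -0.3, 0.5]
grip_width: 0.05
```

Call:
arm_command(
  gripper=[5, 5, 5],
  slide=[
    [0, 0, 0],
    [0, 0, 3],
    [0, 0, 5],
  ],
  turn=[
    [0, 0, 0],
    [0, 0, 0],
    [0, 0, 0],
  ],
)

```text
clock: 17.88
position: [0.5284, 0.1252, 0.1967]
tool_rot: [3.141, 0.0, -0.056]
force: [0.6, 0.8, -0.1]
grip_width: 0.05
```

```bash
python3 - <<'E'
from h import *
go(.5293,.1274,.1365,-.06)
E
```

```text
slide [ 0.08 -0.23  6.02] turn [0.01 0.01 0.23] | t 17.88 pos [0.5284 0.1252 0.1967] rot [ 3.1414e+00  2.0000e-04 -5.6000e-02] w 0.05 F [ 0.6  0.8 -0.1]
```

Call:
arm_command(
  gripper=[5, 5, 5, 5, 5],
  slide=[
    [0.05, -0.15, 2],
    [0.05, -0.15, 4],
    [0.05, -0.15, 5.5],
    [0.05, -0.15, 6],
    [0.05, -0.15, 6],
  ],
  turn=[
    [0, 0, 0.2],
    [0, 0, 0.2],
    [0, 0, 0.2],
    [0, 0, 0.2],
    [0, 0, 0.2],
  ],
)

```text
clock: 18.5
position: [0.5292, 0.1273, 0.1375]
tool_rot: [3.142, -0.0, -0.062]
force: [-0.2, 0.4, -0.4]
grip_width: 0.0499
```

Call:
arm_command(
  gripper=[3.5, 2.5, 2, 1.5, 1],
  slide=[
    [0, 0, 0],
    [0, 0, 0],
    [0, 0, 0],
    [0, 0, 0],
    [0, 0, 0],
  ],
  turn=[
    [0, 0, 0],
    [0, 0, 0],
    [0, 0, 0],
    [0, 0, 0],
    [0, 0, 0],
  ],
  force=30,
)

```text
clock: 19.12
position: [0.5293, 0.128, 0.1375]
tool_rot: [-3.141, -0.0, -0.062]
force: [0.8, 4.2, 1.3]
grip_width: 0.0134
```

Call:
arm_command(
  gripper=[0.8, 0.8, 0.8, 0.8],
  slide=[
    [0, 0, 0],
    [0, 0, 0],
    [0, 0, 0],
    [0, 0, 0],
  ],
  turn=[
    [0, 0, 0],
    [0, 0, 0],
    [0, 0, 0],
    [0, 0, 0],
  ],
  force=90,
)

```text
clock: 19.62
position: [0.5292, 0.128, 0.1376]
tool_rot: [-3.141, -0.0, -0.062]
force: [-1.0, 5.0, 5.3]
grip_width: 0.0125
```

Call:
arm_command(
  gripper=[0.8, 0.8, 0.8, 0.8, 0.8],
  slide=[
    [0, 0, -0.2],
    [0, 0, -0.6],
    [0, 0, -1.1],
    [0, 0, -1.7],
    [0, 0, -2.4],
  ],
  turn=[
    [0, 0, 0],
    [0, 0, 0],
    [0, 0, 0],
    [0, 0, 0],
    [0, 0, 0],
  ],
)

```text
clock: 20.25
position: [0.5291, 0.1274, 0.1618]
tool_rot: [3.142, 0.0, -0.063]
force: [0.2, 0.3, -7.3]
grip_width: 0.0121
```

Call:
arm_command(
  gripper=[0.8, 0.8, 0.8, 0.8, 0.8],
  slide=[
    [0, 0, -1],
    [0, 0, -2],
    [0, 0, -3],
    [0, 0, -4],
    [0, 0, -5],
  ],
  turn=[
    [0, 0, 0],
    [0, 0, 0],
    [0, 0, 0],
    [0, 0, 0],
    [0, 0, 0],
  ],
)

```text
clock: 20.88
position: [0.5291, 0.1274, 0.212]
tool_rot: [-3.142, -0.0, -0.063]
force: [-0.1, 0.5, -7.1]
grip_width: 0.0125
```

Call:
arm_command(
  gripper=[0.8, 0.8, 0.8, 0.8, 0.8],
  slide=[
    [0, 0, -1],
    [0, 0, -2],
    [0, 0, -3],
    [0, 0, -3.9],
    [0, 0, -4.5],
  ],
  turn=[
    [0, 0, 0],
    [0, 0, 0],
    [0, 0, 0],
    [0, 0, 0],
    [0, 0, 0],
  ],
)

```text
clock: 21.5
position: [0.5292, 0.1275, 0.2569]
tool_rot: [-3.141, -0.0, -0.063]
force: [0.8, 0.1, -7.7]
grip_width: 0.0124
```

Call:
arm_command(
  gripper=[0.8, 0.8, 0.8, 0.8],
  slide=[
    [0, 0, -0.2],
    [0, 0, -0.2],
    [0, 0, -0.2],
    [0, 0, -0.2],
  ],
  turn=[
    [0, 0, 0],
    [0, 0, 0],
    [0, 0, 0],
    [0, 0, 0],
  ],
)

```text
clock: 22.0
position: [0.529, 0.1275, 0.2581]
tool_rot: [3.142, 0.0, -0.063]
force: [0.2, -0.1, -7.0]
grip_width: 0.0124
```

```bash
python3 - <<'E'
from h import *
go(.5293,.1274,.2575,-.06); s=bot.observe(); print(np.round(s["moment"],2))
a=vision.grab_frame("top");b=vision.grab_frame("side")
cv2.imwrite("pics/c5.png",np.hstack([cv2.resize(a[190:340,190:350],(384,360)),cv2.resize(b[80:280,200:400],(360,360))]))
E
```

```text
slide [0.03 0.   0.06] turn [ 0.    0.02 -0.15] | t 22.0 pos [0.529  0.1275 0.2581] rot [ 3.1415e+00  3.0000e-04 -6.2600e-02] w 0.0124 F [ 0.2 -0.1 -7. ]
[ 0.02 -0.05  0.06]
```

View pics/c5.png

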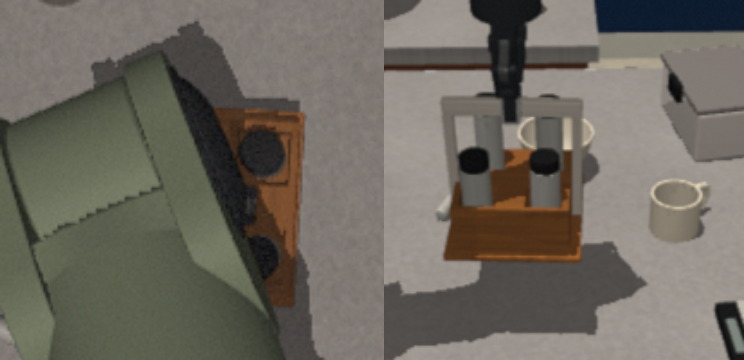

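The caddy hangs level in the side view, with all four lids visible, and the wrist carries about 7 N, as expected. It has been lifted 12.05 cm. Handing in.

```bash
python3 -c "
from workcell import job_done; print(job_done())"
```

```text
the job is handed in; nothing more can be done
None
```

The job is handed in: both loose tubes are in their wells and the arm is holding the caddy up by its bar. It took about 22 s on the robot's clock.

- **Tubes:** I put the long tube in the free low-row well and the short one in the free raised-row well, then let both go. The top and side pictures taken before the lift showed all four lids level.
- **Lift:** The arm raised the caddy 12.05 cm straight up. The last readings were a wrist force of about 7 N, moments of 0.06 N m or less, no tool tilt, and all four tubes in place in the side picture.
- **Caddy moved:** While I seated the long tube, the gripper's finger links brushed the handle bar with about 5–7 N. That slid the caddy about 6 mm and turned it about 2° on the counter. I measured it again and placed the short tube with the jaws turned 90°, without further contact.
- **Not checked:** I planned the moves to clear the other items and saw nothing disturbed in the pictures. I did not re-measure their positions at the end.

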